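# Wind the drum-shaped spring greaser

### The job

Two spring-driven grease feeders are screwed to the bench. Wind up the short, wide drum-shaped one by its winged key: turn the key clockwise (seen from above) to roughly the middle of its dial, let go, take a fresh hold and turn it on until its pointer stands in the thick band that marks fully wound, then let go. Leave the key of the tall, slim feeder as it is.

Things in the scene. Friction and masses are not known exactly. Their poses are not given: they have to be found in the camera images.
- drum: short, wide grey feeder, fixed to the bench: can 92 mm across and 72 mm high on a round foot 116 mm across; its flat top is a dial 96 mm across. Origin at the centre of the underside, z up along the key's axis. The dial's zero tick lies along its +x; its thick dark 'fully wound' band covers key angles 2.2 to 2.65 rad clockwise from there. The other feeder (slim) is 58 mm across and 105 mm high with a similar key.
- drum_grip (a point): centre of the drum feeder's upright winged steel key, on its turning axis, 27 mm above the dial. The wings are a flat plate 54 mm long (along the point's x), 10 mm thick (along the point's y: pinch here, from above) and 34 mm high, from 10 mm to 44 mm above the dial. z is up. A thin dark pointer lies along the point's +x, 36 mm long, its top 5 mm above the dial: fingertips should stay 7 mm or more above the dial. The point turns with the key.
- drum_key (a joint): angle of the drum's key in rad, growing clockwise seen from above; 0 = pointer at the zero tick (run down), 1.32 = the long middle tick, 2.2 to 2.65 = pointer in the thick band, 2.65 = hard stop. It starts at 0 to 0.3. Turning it winds a spring: 0.06 N m at first to about 0.1 N m at the end; a detent holds it where it is let go.
- slim_pointer (a point): tip of the pointer on the key of the tall, slim feeder (22 mm from that key's axis, 3.5 mm above its dial, 108 mm above the bench); the point's x points outward along the pointer. Not to be turned.

How it is judged:
On the way:
1. the drum's key has been turned part way (0.6 to 2.1 rad) and let go (value of joint drum_key between 0.6 and 2.1 rad and contact force between the fingers and drum below 0.5 N), for 0.2 s.
At the end, for the whole second after the job is handed in: The drum's key stands at 2.17 rad or more (pointer in the thick band, which ends at the stop), at rest, and the slim feeder's pointer tip is within 8 mm of where it was (value of joint drum_key above 2.17 rad and velocity of joint drum_key between -0.05 and 0.05 rad/s and distance of slim_pointer from where it was at the start of the episode below 0.008 m); the robot touches nothing.
It fails at once if the slim feeder's key was turned (its pointer tip moved more than 8 mm) (distance of slim_pointer from where it was at the start of the episode above 0.008 m).
It also fails if it takes over 54 s, if anything falls off the work surface, if the arm or the gripper's body presses on something with over 40 N, if the wrist force passes 120 N, or if a joint passes its speed limit or range.

### The arm

A 6-joint arm with a two-finger parallel gripper is mounted at the origin on a cart in front of the work surface, level with it; the furniture and walls round the work are solid. World frame = base frame: x ahead of the robot, y to its left, z up, the work surface at z = 0. Lengths are in m, angles in rad, forces in N, time in s.
With the tool pointing down it reaches from about 0.25 to 0.775 m from the base axis. Payload 8.9 kg.
Tool frame: the origin (TCP) lies at the very end of the fingers, on their centre line; the grasp point (between the pads) lies 19 mm behind it; z points along the fingers, y is the line along which they close (so a half turn about z gives the same grasp; the last joint's range is limited). The gripper opens to 85 mm and grips with 20 to 120 N. Pads are 22 mm wide; open, the fingers measure 114 mm over their backs; the gripper's body (76 mm by 85 mm) begins 54 mm behind the grasp point. The pads swing forward as they close: fully open they stand 13 mm farther back than shut.
Start: joints at [-1.396, 0.291, -0.153, 1.127, 0, 1.431], TCP at [0.162, -0.499, 0.231] pointing down, gripper open.
Joint ranges: [-2.52, 2.52], [-0.91, 1.74], [-1.3, 1.37], [-1.96, 2.02], [-1.52, 1.47], [-3.14, 3.14]. Speed limits (rad/s): [2.22, 2.22, 2.79, 3.14, 3.14, 3.14].

### API

Orientations are given as a 3x3 rotation matrix whose columns are the frame's x, y, z axes.
In Python, from cell import manip, optics gives the robot as it stands.
- The arm moves only by the tool step_arm, never from a script. Its argument "targets" is a list of rows, each an object with "translation": the shift along the tool's x, y, z in mm, a list of three; "turn": the turn about the tool's z in degrees. In form: [{"translation": [x, y, z], "turn": turn}, ...]. A call has exactly 8 rows; each row is the pose to reach, as a shift and turn from the pose commanded when the call began, along the tool's axes at that moment; what a row does not reach only later rows make up. A row lasts 1/8 s, in which the tool goes at most 62.5 mm and 10.7 degrees, less where a joint would pass 70% of its speed; a pose out of reach is approached as far as the arm can. A call with a gripper value outside its range is refused whole. "jaw" is the finger opening in mm, from 0 to 85.4, set as the call begins (left out, the last holds). The fingers move at their own pace and stop on an object; the grip force is fixed at half the most. Time passes only in rows, so rows that repeat a pose let the fingers close, or fill a call up. It gives the time, the measured TCP pose, the force, the opening and the grip force at its end, in the units of the state.
- manip.observe(): the state, without advancing time (a new reading comes with each control period).
- optics.read_camera(name): name is "scene" or "side" or "wrist"; returns a dict with "color" (480x640x3 uint8, blue, green, red), "depth" (480x640 float32, m along the optical axis (not along the pixel's ray), 0 where there is no reading), "mtx" (3x3 intrinsics, pixels), "camera_from_world" (4x4, takes a point from world to camera coordinates); the wrist camera has in their place "hand_eye" (4x4, takes a point from camera to tool coordinates, whose origin is the TCP and whose axes are the flange's). Camera axes: x right, y down, z forward; pixel columns grow to the right and rows downward; lengths in m; the calibration is good to about 2 mm. A picture is of the moment at which its call begins: read the wrist's pose just before it.
- manip.finish_job(): hands the job in; it is judged then, once.
The state is a dict: "clock": time; "q": joint angles; "qd": joint speeds; "joint_efforts": joint torques, N m; "ee_pos": TCP position; "tcp_rot": TCP orientation; "force": force on the tool from outside, world axes, zero at the start; "wrist_torque": the same for the moment, N m; "grip_width": finger opening in m; "grasp_force": force on a finger pad.
Only numpy, scipy, OpenCV 4.12 (cv2) and the standard library are available. Lean on these libraries where they do the work, as an engineer would, in place of code of your own. Each camera call takes 0.05 s, during which the arm holds its last target. There are 200 camera calls.

## Working session

There is one attempt and no reset: what is moved stays moved. The work goes in short steps, Python scripts to look and compute and a tool call to move; the robot and the scene stay as the last step left them, time stands still between calls to the robot, and variables do not carry over. Pictures are saved under pics/ and viewed, at most 10 in all, crops included, and the job is handed in when it is done.

Besides the shell and the picture viewer there is one more tool, called after "Emit:" by a JSON object that holds its "fn" and its "kwargs", one argument or row to a line. step_arm: Moves the arm, as the interface text tells. Its arguments: {"type":"object","properties":{"targets":{"type":"array","items":{"type":"object","properties":{"translation":{"type":"array","items":{"type":"number"}},"turn":{"type":"number"}}}},"jaw":{"type":"number"}},"required":["targets"]}

```bash
mkdir -p pics
python3 - <<'E'
from cell import manip, optics
import cv2,numpy as np
s=manip.observe();print(s['clock'],s['q'],s['ee_pos'],s['tcp_rot'])
for n in("scene","side"):
    c=optics.read_camera(n);cv2.imwrite(f'pics/{n}0.png',c['color']);np.savez(f'{n}0.npz',**c)
E
```

```text
0.0 [-1.39632788e+00  2.91304118e-01 -1.54146546e-01  1.12667174e+00
  1.80597890e-05  1.43149428e+00] [ 0.16197116 -0.49892893  0.23071236] [[ 9.51176606e-01  3.08647079e-01 -2.12401043e-04]
 [ 3.08647086e-01 -9.51175726e-01  1.30908073e-03]
 [ 2.02013227e-04 -1.31072393e-03 -9.99999121e-01]]
```

View pics/scene0.png

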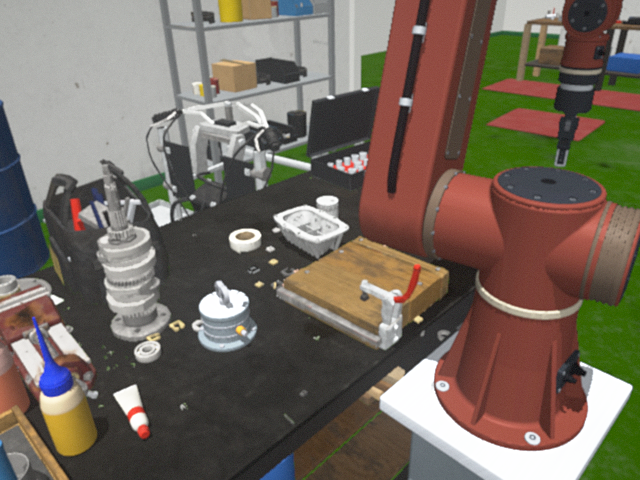

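View pics/side0.png

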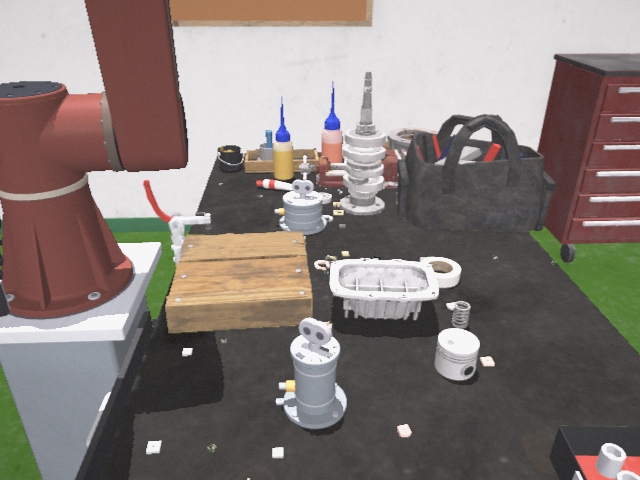

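The scene view shows the drum at about (226,318) with its key at (225,293). In the side view it is at (303,210), with the key at (303,186). The slim feeder is at (315,370) in the side view. A tall crankshaft stands behind the drum.

```bash
cat > h.py <<'E'
import numpy as np,cv2
def cloud(c,u0,u1,v0,v1):
    v,u=np.mgrid[v0:v1,u0:u1];d=c['depth'][v0:v1,u0:u1];m=c['mtx']
    P=np.stack([(u-m[0,2])/m[0,0]*d,(v-m[1,2])/m[1,1]*d,d],-1)
    T=np.linalg.inv(c['camera_from_world']);return P@T[:3,:3].T+T[:3,3]
E
python3 - <<'E'
import numpy as np,cv2
from h import *
for n,b,e in(('scene',(180,275,270,360),6),('side',(265,345,170,245),6)):
    c=np.load(n+'0.npz');P=cloud(c,*b);Q=P.reshape(-1,3)
    for lo,hi in((.066,.078),(.084,.125)):
        q=Q[(Q[:,2]>lo)&(Q[:,2]<hi)]
        print(n,lo,len(q),q.min(0).round(3),q.max(0).round(3),q.mean(0).round(3))
        if lo>.08:
            w,V=np.linalg.eigh(np.cov(q[:,:2].T));print(w,V[:,1])
    cv2.imwrite(f'pics/{n}c.png',cv2.resize(c['color'][b[2]:b[3],b[0]:b[1]],None,fx=e,fy=e,interpolation=2))
    # obstacles
    A=cloud(c,0,640,0,480).reshape(-1,3);
    for x0,x1,y0,y1 in((.2,.8,-.5,.8),):
        q=A[(A[:,0]>x0)&(A[:,0]<x1)&(A[:,1]>y0)&(A[:,1]<y1)&(A[:,2]>.03)&(A[:,2]<.5)]
        g={}
        for p in q:
            k=(round(p[0]/.06),round(p[1]/.06));g[k]=max(g.get(k,0),p[2])
        print({(round(k[0]*.06,2),round(k[1]*.06,2)):round(float(z),2) for k,z in sorted(g.items())})
c=cv2.imread('pics/scenec.png');d=cv2.imread('pics/sidec.png')
d=d[:, :];h=min(len(c),len(d));o=np.hstack([cv2.resize(c,(400,400)),cv2.resize(d,(400,375+25))]);cv2.imwrite('pics/both.png',o)
E
```

```text
scene 0.066 1068 [0.43  0.187 0.066] [0.528 0.283 0.078] [0.471 0.239 0.072]
scene 0.084 216 [0.451 0.225 0.084] [0.506 0.244 0.117] [0.473 0.237 0.104]
[8.48699231e-06 2.25559267e-04] [-0.98635284  0.16464533]
{(0.18, -0.48): 0.46, (0.18, 0.0): 0.09, (0.18, 0.06): 0.5, (0.18, 0.12): 0.37, (0.24, -0.18): 0.06, (0.24, -0.12): 0.06, (0.24, -0.06): 0.06, (0.24, 0.0): 0.12, (0.24, 0.06): 0.5, (0.24, 0.12): 0.39, (0.3, -0.18): 0.06, (0.3, -0.12): 0.07, (0.3, -0.06): 0.06, (0.3, 0.0): 0.06, (0.3, 0.06): 0.12, (0.3, 0.12): 0.04, (0.36, -0.18): 0.07, (0.36, -0.12): 0.06, (0.36, -0.06): 0.06, (0.36, 0.0): 0.07, (0.36, 0.06): 0.06, (0.36, 0.12): 0.04, (0.36, 0.6): 0.07, (0.36, 0.66): 0.12, (0.42, -0.18): 0.06, (0.42, -0.12): 0.07, (0.42, -0.06): 0.06, (0.42, 0.0): 0.06, (0.42, 0.06): 0.07, (0.42, 0.12): 0.04, (0.42, 0.18): 0.07, (0.42, 0.24): 0.08, (0.42, 0.3): 0.07, (0.42, 0.54): 0.24, (0.42, 0.6): 0.14, (0.42, 0.66): 0.07, (0.48, -0.18): 0.07, (0.48, -0.12): 0.06, (0.48, -0.06): 0.06, (0.48, 0.0): 0.06, (0.48, 0.06): 0.06, (0.48, 0.12): 0.04, (0.48, 0.18): 0.08, (0.48, 0.24): 0.12, (0.48, 0.
[... 2552 characters left out ...]
 (0.6, 0.54): 0.05, (0.6, 0.6): 0.27, (0.6, 0.66): 0.07, (0.6, 0.72): 0.06, (0.66, -0.3): 0.06, (0.66, -0.24): 0.05, (0.66, -0.18): 0.07, (0.66, -0.12): 0.07, (0.66, -0.06): 0.07, (0.66, 0.3): 0.34, (0.66, 0.36): 0.35, (0.72, -0.3): 0.06, (0.72, -0.24): 0.06, (0.72, -0.18): 0.07, (0.72, -0.12): 0.07, (0.72, -0.06): 0.07, (0.72, 0.18): 0.13, (0.72, 0.24): 0.16, (0.72, 0.3): 0.16, (0.72, 0.36): 0.14, (0.72, 0.48): 0.08, (0.72, 0.54): 0.08, (0.78, -0.48): 0.06, (0.78, -0.18): 0.04, (0.78, 0.18): 0.16, (0.78, 0.24): 0.17, (0.78, 0.3): 0.2, (0.78, 0.36): 0.18, (0.78, 0.42): 0.14, (0.78, 0.48): 0.08, (0.78, 0.54): 0.08, (0.78, 0.6): 0.09, (0.78, 0.66): 0.09, (0.78, 0.72): 0.09, (0.78, 0.78): 0.08}
```

View pics/both.png

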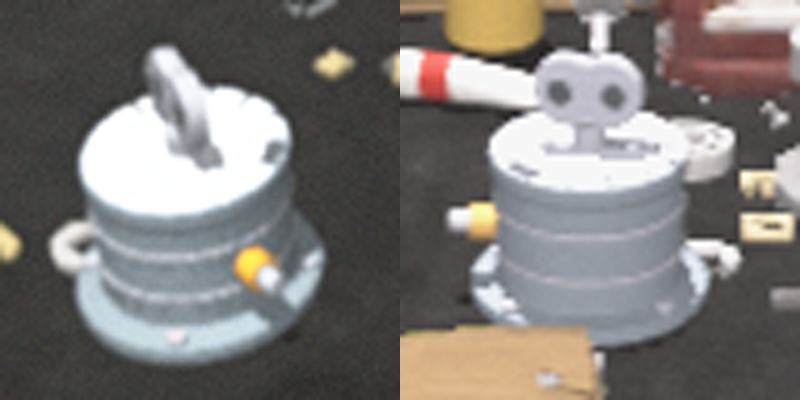

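Drum centre is about (0.479, 0.235), with the plate along world x to within about 10° and the pointer toward +x. I'm moving above it while turning the tool to yaw of about 170°.

Emit:
{"fn": "step_arm", "kwargs": {
  "targets": [
    {"translation":[20,-23,0],"turn":-6},
    {"translation":[50,-57,0],"turn":-15},
    {"translation":[85,-97,0],"turn":-25},
    {"translation":[120,-136,0],"turn":-35},
    {"translation":[155,-176,0],"turn":-45},
    {"translation":[190,-216,0],"turn":-55},
    {"translation":[225,-256,0],"turn":-65},
    {"translation":[260,-295,0],"turn":-75}
  ],
  "jaw": 60
}}

```text
clock: 1.1
ee_pos: [0.3186, -0.1369, 0.2313]
tcp_rot: [[-0.057, 0.998, 0.0], [0.998, 0.057, -0.0], [-0.0, 0.0, -1.0]]
force: [0.7, -0.3, 0.4]
grip_width: 0.0599
grasp_force: 0.0
```

```bash
cat > go.py <<'E'
import sys,numpy as np
from cell import manip
# go.py x y z yawdeg : shift in tool axes (mm) and turn (deg)
s=manip.observe();x,y,z,w=map(float,sys.argv[1:5]);R=np.array(s['tcp_rot'])
d=R.T@(np.array([x,y,z])-s['ee_pos'])*1000
yaw=np.degrees(np.arctan2(R[1,0],R[0,0]))
print(s['clock'],np.round(s['ee_pos'],4),'yaw',yaw.round(1),'q',np.round(s['q'],2),'shift',d.round(1),'turn',((yaw-w+180)%360-180).round(1),np.round(s['force'],1))
E
python3 go.py .479 .235 .231 170
```

```text
1.1 [ 0.3186 -0.1369  0.2313] yaw 93.3 q [-0.62 -0.06 -0.56  1.07  0.    0.9 ] shift [3.621e+02 1.815e+02 3.000e-01] turn -76.7 [ 0.7 -0.3  0.4]
```

Emit:
{"fn": "step_arm", "kwargs": {
  "targets": [
    {"translation":[30,15,0],"turn":-8},
    {"translation":[75,38,0],"turn":-18},
    {"translation":[125,62,0],"turn":-28},
    {"translation":[175,88,0],"turn":-38},
    {"translation":[225,113,0],"turn":-48},
    {"translation":[275,138,0],"turn":-58},
    {"translation":[325,163,0],"turn":-68},
    {"translation":[362,181,0],"turn":-77}
  ]
}}

```text
clock: 2.1
ee_pos: [0.4806, 0.2346, 0.2308]
tcp_rot: [[-0.986, 0.167, -0.0], [0.167, 0.986, -0.0], [0.0, -0.0, -1.0]]
force: [0.6, 0.0, 0.1]
grip_width: 0.06
grasp_force: 0.0
```

```bash
python3 go.py .479 .235 .231 170
python3 - <<'E'
from cell import manip, optics
import cv2,numpy as np
s=manip.observe();c=optics.read_camera('wrist');cv2.imwrite('pics/w1.png',c['color'])
T=np.eye(4);T[:3,:3]=s['tcp_rot'];T[:3,3]=s['ee_pos']
W=T@c['hand_eye'];np.savez('w1.npz',color=c['color'],depth=c['depth'],mtx=c['mtx'],camera_from_world=np.linalg.inv(W));print(c['hand_eye'].round(3),c['mtx'])
E
```

```text
2.1 [0.4806 0.2346 0.2308] yaw 170.4 q [ 0.32  0.31 -0.13  1.13  0.    0.49] shift [ 1.6  0.1 -0.2] turn 0.4 [0.6 0.  0.1]
[[-0.    -0.966 -0.26   0.065]
 [ 1.    -0.    -0.    -0.001]
 [ 0.    -0.26   0.966 -0.142]
 [ 0.     0.     0.     1.   ]] [[429.52932306   0.         314.49131118]
 [  0.         429.52932306 240.87829021]
 [  0.           0.           1.        ]]
```

View pics/w1.png

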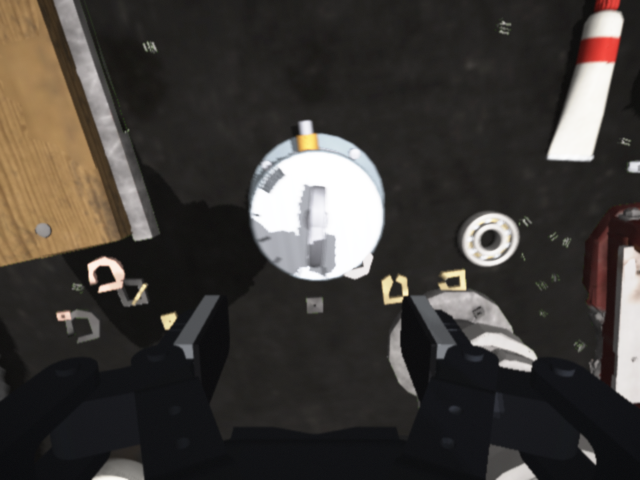

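The wrist view shows the drum dial at (317,215), the key plate running nearly vertically from (318,187) to (318,268), and the thick band at (268,178).

Run:
```python
import numpy as np,cv2
from h import *
c=np.load('w1.npz');P=cloud(c,240,395,130,290);Q=P.reshape(-1,3)
a=Q[(Q[:,2]>.064)&(Q[:,2]<.078)];(cx,r)=cv2.minEnclosingCircle(a[:,:2].astype('f4'));print('dial',cx,r,np.median(a[:,2]))
k=Q[(Q[:,2]>.095)&(Q[:,2]<.125)];print(len(k),k.min(0),k.max(0))
(m,sz,an)=cv2.minAreaRect(k[:,:2].astype('f4'));print(m,sz,an);w,V=np.linalg.eigh(np.cov(k[:,:2].T));print(k.mean(0),np.degrees(np.arctan2(V[1,1],V[0,1])))
cv2.imwrite('pics/w1c.png',cv2.resize(c['color'][135:295,240:395],None,fx=3.6,fy=3.6,interpolation=2))
```

```text
dial (0.4792619049549103, 0.23403534293174744) 0.048053886741399765 0.07213452438352624
1292 [0.45256127 0.22399543 0.09754646] [0.5041972  0.24435133 0.1170671 ]
(0.47836965322494507, 0.23407970368862152) (0.010184559039771557, 0.05203542858362198) 76.87310791015625
[0.47580372 0.23470516 0.11255434] 166.7461961580408
```

View pics/w1c.png

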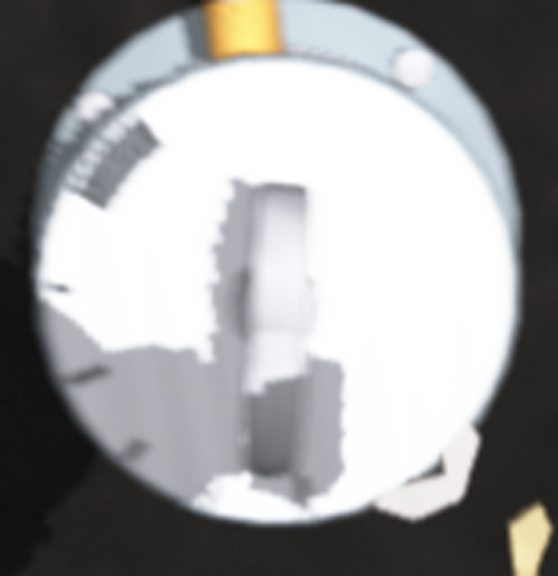

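```bash
python3 go.py .4788 .2341 .084 166.8
```

```text
2.15 [0.4821 0.2379 0.2306] yaw 170.9 q [ 0.32  0.31 -0.12  1.13  0.    0.48] shift [  2.7  -4.6 146.6] turn 4.1 [-1.5  2.5 -0.4]
```

Emit:
{"fn": "step_arm", "kwargs": {
  "targets": [
    {"translation":[1,1,15],"turn":2},
    {"translation":[1,1,40],"turn":3.5},
    {"translation":[1,1,65],"turn":3.5},
    {"translation":[1,1,85],"turn":3.5},
    {"translation":[1,1,95],"turn":3.5},
    {"translation":[1,1,95],"turn":3.5},
    {"translation":[1,1,95],"turn":3.5},
    {"translation":[1,1,95],"turn":3.5}
  ]
}}

```text
clock: 3.15
ee_pos: [0.4799, 0.2337, 0.137]
tcp_rot: [[-0.972, 0.234, 0.001], [0.234, 0.972, 0.0], [-0.001, 0.001, -1.0]]
force: [-0.1, 0.4, 0.7]
grip_width: 0.0598
grasp_force: 0.0
```

```bash
python3 go.py .4788 .2341 .084 166.8
python3 - <<'E'
from cell import manip, optics
import cv2,numpy as np
from h import *
s=manip.observe();c=optics.read_camera('wrist')
T=np.eye(4);T[:3,:3]=s['tcp_rot'];T[:3,3]=s['ee_pos']
W=T@c['hand_eye'];c['camera_from_world']=np.linalg.inv(W)
Q=cloud(c,0,640,0,480).reshape(-1,3);Q=Q[np.hypot(Q[:,0]-.479,Q[:,1]-.234)<.035]
k=Q[(Q[:,2]>.09)&(Q[:,2]<.125)];print(len(k),k.min(0),k.max(0));print(cv2.minAreaRect(k[:,:2].astype('f4')))
E
```

```text
3.15 [0.4799 0.2337 0.137 ] yaw 166.5 q [ 0.32  0.38 -0.29  0.9  -0.    0.55] shift [ 1.3  0.1 53. ] turn -0.3 [-0.1  0.4  0.7]
2817 [0.45227267 0.22398327 0.09800042] [0.50474485 0.24444263 0.11687174]
((0.4785456955432892, 0.23421582579612732), (0.009894237853586674, 0.052882496267557144), 76.7043228149414)
```

Settled measurements agree, so I'm descending; the close will follow.

Emit:
{"fn": "step_arm", "kwargs": {
  "targets": [
    {"translation":[1,0,15],"turn":0},
    {"translation":[1,0,30],"turn":0},
    {"translation":[1,0,44],"turn":0},
    {"translation":[1,0,53],"turn":0},
    {"translation":[1,0,53],"turn":0},
    {"translation":[1,0,53],"turn":0},
    {"translation":[1,0,53],"turn":0},
    {"translation":[1,0,53],"turn":0}
  ]
}}

```text
clock: 4.2
ee_pos: [0.4787, 0.2339, 0.0837]
tcp_rot: [[-0.972, 0.234, 0.001], [0.234, 0.972, 0.0], [-0.001, 0.0, -1.0]]
force: [0.2, -0.1, -0.6]
grip_width: 0.0601
grasp_force: 0.0
```

Emit:
{"fn": "step_arm", "kwargs": {
  "targets": [
    {"translation":[0,0,0],"turn":0},
    {"translation":[0,0,0],"turn":0},
    {"translation":[0,0,0],"turn":0},
    {"translation":[0,0,0],"turn":0},
    {"translation":[0,0,0],"turn":0},
    {"translation":[0,0,0],"turn":0},
    {"translation":[0,0,0],"turn":0},
    {"translation":[0,0,0],"turn":0}
  ],
  "jaw": 0
}}

```text
clock: 5.2
ee_pos: [0.479, 0.2347, 0.0841]
tcp_rot: [[-0.972, 0.233, 0.001], [0.233, 0.972, 0.002], [-0.001, 0.002, -1.0]]
force: [-1.2, 4.0, 6.6]
grip_width: 0.0093
grasp_force: 83.5
```

Gripped at 9.3 mm. Turning clockwise 64° in total, slowly.

Emit:
{"fn": "step_arm", "kwargs": {
  "targets": [
    {"translation":[0,0,0],"turn":2},
    {"translation":[0,0,0],"turn":6},
    {"translation":[0,0,0],"turn":11},
    {"translation":[0,0,0],"turn":16},
    {"translation":[0,0,0],"turn":21},
    {"translation":[0,0,0],"turn":26},
    {"translation":[0,0,0],"turn":30},
    {"translation":[0,0,0],"turn":32}
  ]
}}

```text
clock: 6.2
ee_pos: [0.4788, 0.2344, 0.0841]
tcp_rot: [[-0.7, 0.714, 0.001], [0.714, 0.7, 0.001], [0.0, 0.002, -1.0]]
force: [-0.8, 2.9, 7.7]
grip_width: 0.009
grasp_force: 83.7
```

Emit:
{"fn": "step_arm", "kwargs": {
  "targets": [
    {"translation":[0,0,0],"turn":2},
    {"translation":[0,0,0],"turn":6},
    {"translation":[0,0,0],"turn":11},
    {"translation":[0,0,0],"turn":16},
    {"translation":[0,0,0],"turn":21},
    {"translation":[0,0,0],"turn":26},
    {"translation":[0,0,0],"turn":30},
    {"translation":[0,0,0],"turn":32}
  ]
}}

```text
clock: 7.2
ee_pos: [0.4786, 0.2343, 0.0841]
tcp_rot: [[-0.215, 0.977, 0.0], [0.977, 0.215, 0.001], [0.001, 0.001, -1.0]]
force: [-2.7, 2.2, 9.2]
grip_width: 0.0094
grasp_force: 83.9
```

Emit:
{"fn": "step_arm", "kwargs": {
  "targets": [
    {"translation":[0,0,0],"turn":0},
    {"translation":[0,0,0],"turn":0},
    {"translation":[0,0,0],"turn":0},
    {"translation":[0,0,0],"turn":0},
    {"translation":[0,0,0],"turn":0},
    {"translation":[0,0,0],"turn":0},
    {"translation":[0,0,0],"turn":0},
    {"translation":[0,0,0],"turn":0}
  ],
  "jaw": 60
}}

```text
clock: 8.2
ee_pos: [0.4784, 0.2338, 0.0833]
tcp_rot: [[-0.216, 0.976, -0.0], [0.976, 0.216, -0.0], [-0.0, -0.0, -1.0]]
force: [0.1, 0.5, -1.0]
grip_width: 0.0597
grasp_force: 0.0
```

Emit:
{"fn": "step_arm", "kwargs": {
  "targets": [
    {"translation":[0,0,-10],"turn":0},
    {"translation":[0,0,-25],"turn":0},
    {"translation":[0,0,-40],"turn":0},
    {"translation":[0,0,-55],"turn":0},
    {"translation":[0,0,-60],"turn":0},
    {"translation":[0,0,-60],"turn":0},
    {"translation":[0,0,-60],"turn":0},
    {"translation":[0,0,-60],"turn":0}
  ]
}}

```text
clock: 9.2
ee_pos: [0.4781, 0.2337, 0.1428]
tcp_rot: [[-0.216, 0.976, -0.001], [0.976, 0.216, -0.0], [-0.0, -0.001, -1.0]]
force: [-0.1, -0.3, -0.0]
grip_width: 0.0601
grasp_force: 0.0
```

```bash
cat > look.py <<'E'
import sys
from cell import manip, optics
import cv2,numpy as np
from h import *
s=manip.observe();c=optics.read_camera('wrist')
T=np.eye(4);T[:3,:3]=s['tcp_rot'];T[:3,3]=s['ee_pos']
W=T@c['hand_eye'];c['camera_from_world']=np.linalg.inv(W)
Q=cloud(c,0,640,0,480).reshape(-1,3);Q=Q[np.hypot(Q[:,0]-.479,Q[:,1]-.234)<.035]
k=Q[(Q[:,2]>.09)&(Q[:,2]<.125)];m=cv2.minAreaRect(k[:,:2].astype('f4'));w,V=np.linalg.eigh(np.cov(k[:,:2].T))
print(len(k),m,'plate yaw',np.degrees(np.arctan2(V[1,1],V[0,1])),'max z',k[:,2].max())
cv2.imwrite('pics/'+sys.argv[1],c['color'])
E
python3 look.py w2.png; python3 go.py .4786 .2342 .084 -77
```

```text
2645 ((0.4791387915611267, 0.2351824790239334), (0.009908369742333889, 0.052310697734355927), 12.340048789978027) plate yaw 102.33056990080432 max z 0.1169369440519123
9.25 [0.4782 0.2337 0.1429] yaw 102.5 q [ 0.32  0.37 -0.28  0.92 -0.    1.67] shift [ 0.4  0.6 58.9] turn 179.5 [0.6 0.5 0.8]
```

View pics/w2.png

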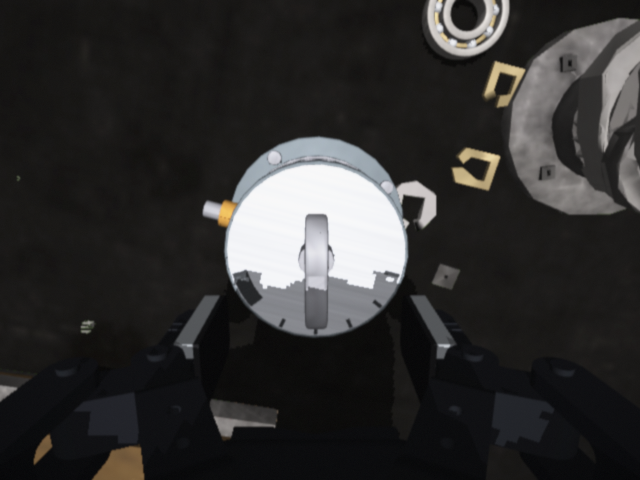

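The pointer stands at the middle tick (316,330), i.e. about 1.33 rad, and the key is let go. For the fresh hold I'm turning the wrist back a half turn, which keeps the camera away from the crankshaft, and then descending again.

Emit:
{"fn": "step_arm", "kwargs": {
  "targets": [
    {"translation":[0,0,0],"turn":-6},
    {"translation":[0,0,0],"turn":-15},
    {"translation":[0,0,0],"turn":-25},
    {"translation":[0,0,0],"turn":-35},
    {"translation":[0,0,0],"turn":-45},
    {"translation":[0,0,0],"turn":-55},
    {"translation":[0,0,0],"turn":-65},
    {"translation":[0,0,0],"turn":-75}
  ]
}}

```text
clock: 10.25
ee_pos: [0.4783, 0.2337, 0.143]
tcp_rot: [[-0.999, 0.038, -0.001], [0.038, 0.999, -0.0], [0.001, -0.0, -1.0]]
force: [-0.0, 0.6, 0.7]
grip_width: 0.0598
grasp_force: 0.0
```

Emit:
{"fn": "step_arm", "kwargs": {
  "targets": [
    {"translation":[0,0,0],"turn":-10},
    {"translation":[0,0,0],"turn":-20},
    {"translation":[0,0,0],"turn":-30},
    {"translation":[0,0,0],"turn":-40},
    {"translation":[0,0,0],"turn":-50},
    {"translation":[0,0,0],"turn":-60},
    {"translation":[0,0,0],"turn":-70},
    {"translation":[0,0,0],"turn":-80}
  ]
}}

```text
clock: 11.25
ee_pos: [0.4783, 0.2338, 0.143]
tcp_rot: [[-0.211, -0.977, -0.0], [-0.977, 0.211, -0.0], [0.0, 0.0, -1.0]]
force: [-1.5, 0.2, 0.2]
grip_width: 0.0598
grasp_force: 0.0
```

Emit:
{"fn": "step_arm", "kwargs": {
  "targets": [
    {"translation":[0,0,0],"turn":-9},
    {"translation":[0,0,0],"turn":-17},
    {"translation":[0,0,0],"turn":-23},
    {"translation":[0,0,0],"turn":-25},
    {"translation":[0,0,0],"turn":-25},
    {"translation":[0,0,0],"turn":-25},
    {"translation":[0,0,0],"turn":-25},
    {"translation":[0,0,0],"turn":-25}
  ]
}}

```text
clock: 12.25
ee_pos: [0.4785, 0.2338, 0.1433]
tcp_rot: [[0.216, -0.976, -0.0], [-0.976, -0.216, 0.0], [-0.0, 0.0, -1.0]]
force: [0.1, -0.1, 0.4]
grip_width: 0.0605
grasp_force: 0.0
```

```bash
python3 go.py .4788 .2343 .084 -77.6;python3 look.py w3.png
```

```text
12.25 [0.4785 0.2338 0.1433] yaw -77.5 q [ 0.32  0.37 -0.28  0.92  0.   -1.47] shift [-0.4 -0.4 59.3] turn 0.1 [ 0.1 -0.1  0.4]
2606 ((0.47955426573753357, 0.23303821682929993), (0.009881461970508099, 0.05263084918260574), 12.299551010131836) plate yaw 102.3882202677546 max z 0.11707331656651454
```

Aligned. Next: descend, close, and turn 66° (target about 2.48 rad).

Emit:
{"fn": "step_arm", "kwargs": {
  "targets": [
    {"translation":[0,0,15],"turn":0},
    {"translation":[0,0,30],"turn":0},
    {"translation":[0,0,45],"turn":0},
    {"translation":[0,0,55],"turn":0},
    {"translation":[0,0,59],"turn":0},
    {"translation":[0,0,59],"turn":0},
    {"translation":[0,0,59],"turn":0},
    {"translation":[0,0,59],"turn":0}
  ]
}}

```text
clock: 13.3
ee_pos: [0.4788, 0.2339, 0.0847]
tcp_rot: [[0.216, -0.976, 0.001], [-0.976, -0.216, 0.0], [-0.0, -0.001, -1.0]]
force: [-0.8, 0.8, -0.3]
grip_width: 0.06
grasp_force: 0.0
```

Emit:
{"fn": "step_arm", "kwargs": {
  "targets": [
    {"translation":[0,0,0],"turn":0},
    {"translation":[0,0,0],"turn":0},
    {"translation":[0,0,0],"turn":0},
    {"translation":[0,0,0],"turn":0},
    {"translation":[0,0,0],"turn":0},
    {"translation":[0,0,0],"turn":0},
    {"translation":[0,0,0],"turn":0},
    {"translation":[0,0,0],"turn":0}
  ],
  "jaw": 0
}}

```text
clock: 14.3
ee_pos: [0.4787, 0.2339, 0.0845]
tcp_rot: [[0.216, -0.976, 0.001], [-0.976, -0.216, 0.0], [-0.0, -0.001, -1.0]]
force: [-0.3, -0.2, 5.3]
grip_width: 0.0087
grasp_force: 60.3
```

Emit:
{"fn": "step_arm", "kwargs": {
  "targets": [
    {"translation":[0,0,0],"turn":2},
    {"translation":[0,0,0],"turn":6},
    {"translation":[0,0,0],"turn":11},
    {"translation":[0,0,0],"turn":16},
    {"translation":[0,0,0],"turn":21},
    {"translation":[0,0,0],"turn":26},
    {"translation":[0,0,0],"turn":31},
    {"translation":[0,0,0],"turn":33}
  ]
}}

```text
clock: 15.3
ee_pos: [0.4781, 0.2339, 0.0845]
tcp_rot: [[-0.352, -0.936, -0.0], [-0.936, 0.352, 0.0], [-0.0, 0.0, -1.0]]
force: [-1.7, 0.3, 7.7]
grip_width: 0.0089
grasp_force: 60.9
```

Emit:
{"fn": "step_arm", "kwargs": {
  "targets": [
    {"translation":[0,0,0],"turn":2},
    {"translation":[0,0,0],"turn":6},
    {"translation":[0,0,0],"turn":11},
    {"translation":[0,0,0],"turn":16},
    {"translation":[0,0,0],"turn":21},
    {"translation":[0,0,0],"turn":26},
    {"translation":[0,0,0],"turn":31},
    {"translation":[0,0,0],"turn":33}
  ]
}}

```text
clock: 16.3
ee_pos: [0.4776, 0.2343, 0.0845]
tcp_rot: [[-0.805, -0.594, -0.001], [-0.594, 0.805, 0.001], [0.0, 0.002, -1.0]]
force: [-3.8, 2.1, 9.0]
grip_width: 0.0092
grasp_force: 61.0
```

Emit:
{"fn": "step_arm", "kwargs": {
  "targets": [
    {"translation":[0,0,0],"turn":0},
    {"translation":[0,0,0],"turn":0},
    {"translation":[0,0,0],"turn":0},
    {"translation":[0,0,0],"turn":0},
    {"translation":[0,0,0],"turn":0},
    {"translation":[0,0,0],"turn":0},
    {"translation":[0,0,0],"turn":0},
    {"translation":[0,0,0],"turn":0}
  ],
  "jaw": 60
}}

```text
clock: 17.3
ee_pos: [0.4785, 0.2338, 0.0843]
tcp_rot: [[-0.804, -0.595, 0.0], [-0.595, 0.804, 0.0], [-0.0, 0.0, -1.0]]
force: [0.1, 0.2, -0.3]
grip_width: 0.0598
grasp_force: 0.0
```

Emit:
{"fn": "step_arm", "kwargs": {
  "targets": [
    {"translation":[0,0,-10],"turn":0},
    {"translation":[0,0,-25],"turn":0},
    {"translation":[0,0,-40],"turn":0},
    {"translation":[0,0,-55],"turn":0},
    {"translation":[0,0,-70],"turn":0},
    {"translation":[0,0,-75],"turn":0},
    {"translation":[0,0,-75],"turn":0},
    {"translation":[0,0,-75],"turn":0}
  ]
}}

```text
clock: 18.3
ee_pos: [0.4781, 0.2337, 0.1588]
tcp_rot: [[-0.804, -0.594, -0.001], [-0.594, 0.804, -0.0], [0.001, 0.0, -1.0]]
force: [0.3, -0.9, -0.2]
grip_width: 0.06
grasp_force: 0.0
```

```bash
python3 go.py .4788 .2343 .084 -140;python3 look.py w4.png
```

```text
18.3 [0.4781 0.2337 0.1588] yaw -143.5 q [ 0.32  0.36 -0.26  0.96  0.   -0.32] shift [-1.   0.1 74.8] turn -3.5 [ 0.3 -0.9 -0.2]
2261 ((0.4782746136188507, 0.23321761190891266), (0.05202502757310867, 0.009910490363836288), 36.309104919433594) plate yaw -143.78469408136698 max z 0.11701055537777075
```

View pics/w4.png

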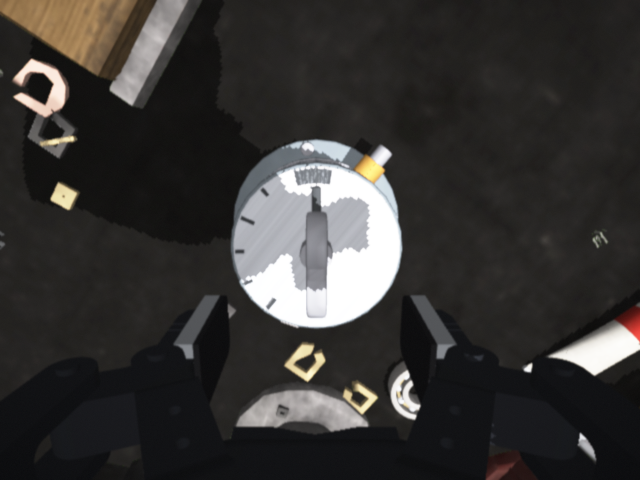

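The pointer (316,190) aims into the middle of the thick band (313,176), at about 2.48 rad. The gripper is clear, so I'm handing in.

```bash
python3 -c "
from cell import manip
print(manip.finish_job())"
```

```text
the job is handed in; nothing more can be done
None
```

I wound the drum's key in two holds, letting go at about 1.33 rad and finishing at about 2.48 rad with its pointer in the thick band. The slim feeder was not touched, and the job was handed in at about 18 s; no verdict came back.

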